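# Seat the printing block and hold the sprung cover at its mark

### The job

On the proofing jig, push the printing block along its rails under the shut cover until you feel it seat fully home against the stop bar. Then lift the sprung cover until it lies in line with the angle pointer beside it, and finish while still holding it there with the gripper, so that a colleague can feed in a sheet; nothing else may prop it. Leave the pointer as set, the block seated, and the glue bottle, the carved block and the type tray where they are.

Things in the scene. Friction and masses are not known exactly. Their poses are not given: they have to be found in the camera images.
- jig: Fixed proofing jig, plywood base: x -180..+160, y +-135, 20 mm high; origin on the table. x = push direction, away from the robot to the hinge. Two rails 10 mm high along x leave a 68 mm channel centred on y 0. Green cheeks (y +-80) carry the shut cover. Hinge axis along y at x +140, z 55. White dial, radius 48, at the hinge at y +112.
- block_center (a point): Centre of the loose printing block: wood with a dark carved face, 120 (x, along the rails) x 64 x 23 mm high, about 120 g, in the channel, underside 20 mm above the table. Its front end starts just under the shut cover; it slides about 30 to 80 mm in +x to the stop. Seated, its rear end still sticks out 30 to 57 mm from under the cover: push that rear end face.
- block_nose (a point): Middle of the block's front end face (+60 mm x from its centre, 8.5 mm above its underside): this face meets the stop.
- stop_face (a point): Middle of the front face of the steel stop bar (64 wide, 17 high, 14 thick), fixed rigidly on the base between the rails under the clear panel of the cover; its place along the rails varies. The block is seated when block_nose touches this face. x as the jig's.
- cover (a joint): Angle of the cover, rad: 0 shut (level), grows as its front edge rises, to 1.4. Green frame with clear panel, 200 long (from the hinge towards the robot) x 180 wide x 10 thick; shut, its underside is 50 and its top 60 mm above the table. Spring and weight (0.5 kg) press it shut: about 6 to 12 N up at the bar lifts it; let go, it snaps shut.
- cover_bar (a point): Middle of the cover's steel lifting bar: round, 10 mm thick, parallel to the hinge, 110 long between two posts, centre 35 mm above the cover's top face; shut, 185 mm in front of the hinge axis and 40 mm above it. Pinch it from above, fingers closing along the jig's x; it turns in the fingers as the cover rises. Axes turn with the cover; x points to the hinge.
- cover_hinge (a point): Middle of the cover's hinge axis (the axis is its y, level). The bar swings about it on a radius of 189 mm. The point turns with the cover.
- pointer (a joint): Angle of the pointer in rad, on the same scale and about the same axis as the cover: it shows the cover angle wanted (0.35 to 0.65), which must be matched to within 0.06 rad. Held by friction; do not touch.
- pointer_tip (a point): Centre of the flat tip (20 x 18 x 7 mm) of the aluminium pointer, a slim bar beside the cover on the jig's +y side (125 mm from the middle), 195 mm from the hinge axis. Its x points along the pointer to the hinge.
- glue: Bystander: white glue bottle, radius 22, 110 mm high, beside the jig on its +y side; origin at the middle of its underside.
- carving: Bystander: pale carved wood block 90 x 75 x 20 mm lying beside the jig on its -y side, near the robot; origin at the middle of its underside.
- typebox: Bystander: grey divided type tray 120 x 90 x 35 mm beside the jig on its -y side, further away; origin at the middle of its underside.
Things that resemble listed ones, but are neither listed nor needed, are in the scene too. Leave any purple or turquoise look-alike of the part that bears block_center alone.

How it is judged:
By the outcome, as a careful person would: the job done as asked, in the order asked, and still so for the second after the job is handed in, while the arm keeps its last pose, push and grip.
It also fails if it takes over 53 s, if anything falls off the work surface, if the arm or the gripper's body presses on something with over 40 N, if the wrist force passes 120 N, or if a joint passes its speed limit or range.

### The arm

A 6-joint arm with a two-finger parallel gripper is mounted at the origin on the work surface. World frame = base frame: x ahead of the robot, y to its left, z up, the work surface at z = 0. Lengths are in m, angles in rad, forces in N, time in s.
With the tool pointing down it reaches from about 0.325 to 0.9 m from the base axis. Payload 6.1 kg.
Tool frame: the origin (TCP) lies midway between the tips of the shut fingers; the grasp point (between the pads) lies 19 mm behind it; z points along the fingers, y is the line along which they close (so a half turn about z gives the same grasp; the last joint's range is limited). The gripper opens to 85 mm and grips with 20 to 120 N. Pads are 22 mm wide; open, the fingers measure 114 mm over their backs; the gripper's body (76 mm by 85 mm) begins 54 mm behind the grasp point. The pads swing forward as they close: fully open they stand 13 mm farther back than shut.
Start: joints at [-1.236, 0.22, 1.526, -0, 1.395, -0.126], TCP at [0.278, -0.56, 0.231] pointing down, gripper open.
Joint ranges: [-2.98, 2.98], [-0.91, 2.08], [0.09, 2.57], [-1.24, 4.39], [0.2, 2.65], [-2.68, 2.68]. Speed limits (rad/s): [2.57, 2.57, 3.01, 3.14, 3.14, 3.14].

### API

Orientations are given as [roll, pitch, yaw] about the fixed x, y, z axes, in that order (R = Rz(yaw) Ry(pitch) Rx(roll)).
In Python, from plant import movep, move_l, set_joints, gripper_to, hold, inverse_kinematics, observe, get_image, get_calibration, Unreachable, job_done gives the robot as it stands. Calls block until the motion is done:
- movep(position, orientation): joint-space move of the TCP to a pose.
- move_l(position, feed=0.15, rotation=None, max_force=None): straight line of the TCP; rotation=None keeps the orientation; feed is the mean speed in m/s. With max_force (N) it stops when the force on the tool has changed by that much, and returns True; else False.
- set_joints(angles): joint-space move.
- gripper_to(opening, f_grip=None): finger opening in m; f_grip is the grip in N (None keeps the last); returns when the fingers have stopped.
- hold(seconds).
- inverse_kinematics(position, orientation): joint angles nearest the present ones, or None.
- observe(): the state.
- get_image(name): name is "side" or "top" or "wrist"; returns (picture, depth): 420x560x3 uint8, red, green, blue; 420x560 float32, m along the optical axis (not along the pixel's ray), 0 where there is no reading.
- get_calibration(name): a dict with "intrinsics" (3x3 intrinsics, pixels), "world_from_camera" (4x4, takes a point from camera to world coordinates). Camera axes: x right, y down, z forward; pixel columns grow to the right and rows downward; lengths in m; the calibration is good to about 2 mm. A picture is of the moment at which its call begins: read the wrist's pose just before it. get_calibration takes no time and is no camera call; for the wrist camera it gives the pose at the moment of the call.
A pose or a line that the arm cannot do raises Unreachable and nothing moves.
- job_done(): hands the job in; it is judged then, once.
The state is a dict: "time_s": time; "q": joint angles; "joint_velocities": joint speeds; "joint_torque": joint torques, N m; "eef_pos": TCP position; "tcp_rot": TCP orientation; "ft_force": force on the tool from outside, world axes, zero at the start; "torque": the same for the moment, N m; "opening": finger opening in m; "grasp_force": force on a finger pad.
Only numpy, scipy, OpenCV 4.12 (cv2) and the standard library are available. Lean on these libraries where they do the work, as an engineer would, in place of code of your own. Each camera call takes 0.05 s, during which the arm holds its last target. There are 200 camera calls.

## Working session

There is one attempt and no reset: what is moved stays moved. The work goes in short steps, each a Python script; the robot and the scene stay as the last script left them, time stands still between calls to the robot, and variables do not carry over. Pictures are saved under pics/ and viewed, at most 10 in all, crops included, and the job is handed in when it is done.

```bash
mkdir -p pics; cat > h.py <<'E'
import numpy as np, cv2
from plant import *
def snap(n,f):
    p,d=get_image(n); c=get_calibration(n)
    cv2.imwrite(f'pics/{f}.png',p[:,:,::-1]); np.savez(f'pics/{f}.npz',p=p,d=d,K=c['intrinsics'],T=c['world_from_camera'])
def pts(f):
    z=np.load(f'pics/{f}.npz'); d=z['d']; v,u=np.indices(d.shape); K=z['K']
    P=np.stack([(u-K[0,2])/K[0,0]*d,(v-K[1,2])/K[1,1]*d,d],-1)
    return P@z['T'][:3,:3].T+z['T'][:3,3],z['p'],d
E
python3 - <<'E'
from h import *
snap('top','t0');snap('side','s0')
for f in('t0','s0'): print(np.load(f'pics/{f}.npz')['T'].round(3))
print(observe())
a=cv2.imread('pics/t0.png');cv2.imwrite('pics/t0b.png',cv2.resize(a,(800,600)))
a=cv2.imread('pics/s0.png');cv2.imwrite('pics/s0b.png',cv2.resize(a,(800,600)))
E
```

```text
[[-0.007 -0.999  0.052  0.499]
 [-1.     0.007 -0.003  0.03 ]
 [ 0.003 -0.052 -0.999  1.24 ]
 [ 0.     0.     0.     1.   ]]
[[-0.962 -0.136  0.238  0.397]
 [-0.274  0.493 -0.826  0.704]
 [-0.005 -0.859 -0.512  0.503]
 [ 0.     0.     0.     1.   ]]
{'time_s': 0.1, 'q': array([-1.23607587e+00,  2.21181947e-01,  1.52749996e+00, -9.35263013e-06,
        1.39472544e+00, -1.26097506e-01]), 'joint_velocities': array([-0.00077141, -0.00259781, -0.00181179,  0.00177701, -0.00113512,
        0.00136293]), 'joint_torque': array([ 1.16710919e-03, -4.98243356e+01, -3.90546656e+01, -2.85639380e-04,
        5.65993774e-03, -1.91994576e-05]), 'eef_pos': array([ 0.27773645, -0.55927814,  0.23028544]), 'tcp_rot': array([-3.13979121e+00, -2.19090953e-04,  4.60819413e-01]), 'ft_force': array([-0.0695366 , -0.3372038 ,  0.41036372]), 'torque': array([ 0.01507913, -0.00264718, -0.02098644]), 'grasp_force': 0.0, 'opening': 0.08535660036444706}
```

View pics/t0b.png

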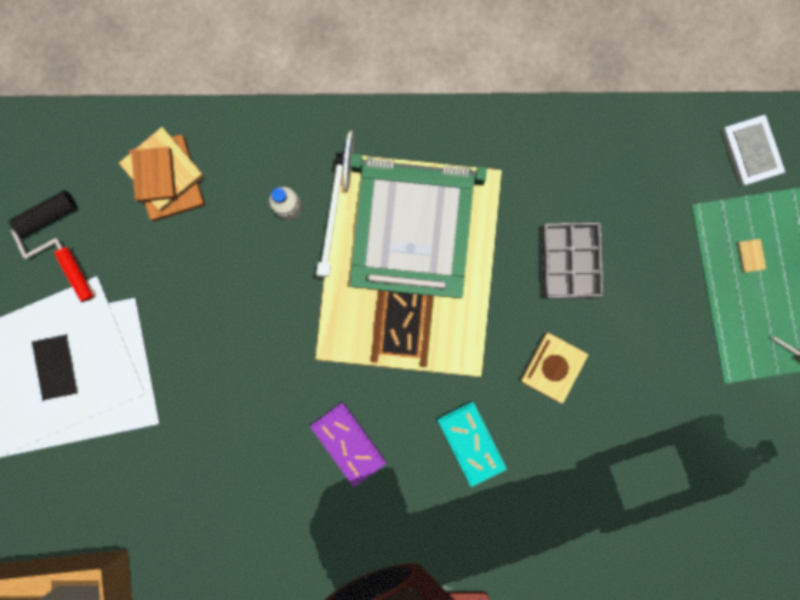

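View pics/s0b.png

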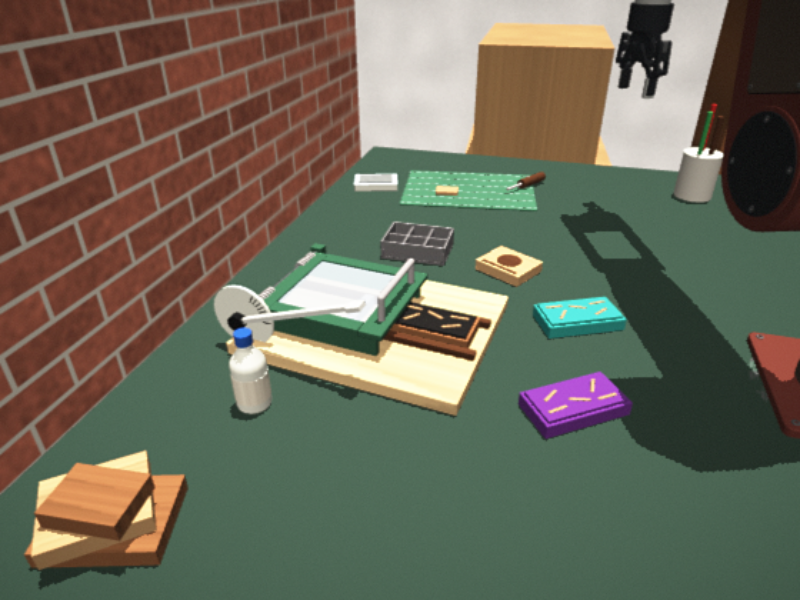

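The top view shows the jig (rear corners at about (316,360) and (482,377), front-right at (501,170)). The bar runs (368,279)-(445,286), the pointer tip is at (323,268), and the block's rear end is at about (403,357). In the side view the pointer is raised, with its tip at about (355,305).

```bash
cat > m.py <<'E'
from h import *
P,p,d=pts('t0'); X,Y,Z=P[...,0],P[...,1],P[...,2]
hsv=cv2.cvtColor(p,cv2.COLOR_RGB2HSV)
v,u=np.indices(d.shape); s=0.7
yel=(abs(Z-.02)<.01)&(d>0)&(hsv[...,0]>18)&(hsv[...,0]<32)&(hsv[...,2]>150)&(u>215)&(u<355)&(v>105)&(v<268)
print(yel.sum(),'z',np.median(Z[yel]))
q=P[yel][:,:2]
from scipy.optimize import minimize
# jig pose: rear edge & right edge & left-rear edge via quantile bins
def edges(th):
    c,sn=np.cos(th),np.sin(th); a=q@np.array([c,sn]); b=q@np.array([-sn,c]); return a,b
def spread(th):
    a,b=edges(th); r=[a[(b>=t)&(b<t+.01)].min() for t in np.arange(b.min()+.02,b.max()-.03,.01)]
    l=[b[(a>=t)&(a<t+.01)].min() for t in np.arange(a.min()+.02,a.max()-.03,.01)]
    return np.std(r)+np.std(l),np.median(r),np.median(l)
ths=np.arange(-.2,.2,.005); th=ths[np.argmin([spread(t)[0] for t in ths])]
sp,r,l=spread(th); a,b=edges(th)
px=2*0; print('th',th,sp,'width',b.max()-l,'len',a.max()-r)
ox,oy=r+.18,l+.135; o=np.array([np.cos(th)*ox-np.sin(th)*oy,np.sin(th)*ox+np.cos(th)*oy]); print('origin',o)
R=np.array([[np.cos(th),-np.sin(th)],[np.sin(th),np.cos(th)]])
J=np.dstack([(P[...,:2]-o)@R,Z]) # jig coords
def st(n,m): print(n,m.sum(),J[m].mean(0).round(4),J[m].min(0).round(4),J[m].max(0).round(4))
jb=(abs(J[...,0])<.2)&(d>0)
st('bar',jb&(abs(J[...,1])<.05)&(Z>.08))
st('ptr',jb&(J[...,1]>.11)&(J[...,1]<.14)&(J[...,0]<.08)&(Z>.07))
st('blk',jb&(abs(J[...,1])<.028)&(J[...,0]<-.06)&(Z>.036)&(Z<.05))
m=jb&(J[...,1]>.115)&(J[...,1]<.135)&(J[...,0]<.08)&(Z>.07)
pt=J[m]; print('ptr angles',np.quantile(np.arctan2(pt[:,2]-.055,.14-pt[:,0]),[.1,.3,.5,.7,.9]).round(3), np.polyfit(pt[:,0],pt[:,2],1))
E
python3 m.py
```

```text
5490 z 0.0203794099521587
th -0.10999999999999993 0.0037699812481188943 width 0.26903932558934873 len 0.34007882632946906
origin [0.64419515 0.0207381 ]
bar 209 [-0.0457 -0.0003  0.099 ] [-0.0507 -0.0499  0.0912] [-0.0404  0.0495  0.1043]
ptr 285 [0.0022 0.1239 0.109 ] [-0.0538  0.1151  0.0779] [0.0787 0.133  0.1323]
blk 1082 [-1.107e-01 -1.000e-04  4.330e-02] [-0.1615 -0.028   0.0367] [-0.0601  0.028   0.0496]
ptr angles [0.353 0.367 0.374 0.383 0.399] [-0.36948485  0.10983303]
```

```bash
cat >> h.py <<'E'
TH=-.11; O=np.array([.6442,.0207]); RJ=np.array([[np.cos(TH),-np.sin(TH)],[np.sin(TH),np.cos(TH)]])
def W(x,y,z): return np.r_[O+RJ@[x,y],z]
def Jp(p): return np.r_[RJ.T@(np.array(p)[:2]-O),p[2]]
def say(n):
    s=observe(); print(n,round(s['time_s'],2),Jp(s['eef_pos']).round(4),s['ft_force'].round(1),round(s['opening'],4),round(s['grasp_force'],1))
E
python3 - <<'E'
from h import *
ro=[np.pi,-.35,TH]
gripper_to(0.0)
movep(W(-.215,0,.2),ro); say('above'); 
snap('wrist','w0')
move_l(W(-.205,0,.032),feed=.12); say('down')
r=move_l(W(-.165,0,.032),feed=.04,max_force=4); say(('near',r))
r=move_l(W(-.06,0,.032),feed=.03,max_force=10); say(('push',r))
hold(.2);say('held')
snap('wrist','w1');snap('top','t1')
E
```

```text
above 3.09 [-0.2146 -0.0004  0.2003] [ 1.  -0.2 -0.2] 0.0002 0.0
down 4.69 [-0.2044  0.      0.0327] [ 0.5 -0.2  0.3] -0.0003 0.0
('near', False) 5.84 [-0.1652 -0.      0.0319] [ 1.4 -0.3  0.1] 0.0001 0.0
('push', True) 7.53 [-0.1231  0.      0.0309] [ 0.6 -0.7  1.2] -0.0003 0.0
held 7.72 [-0.1234  0.      0.0307] [-0.5 -0.5  0. ] 0.0003 0.0
```

View pics/w0.png

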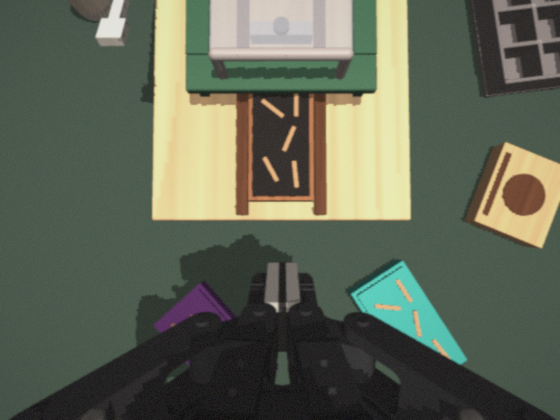

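View pics/w1.png

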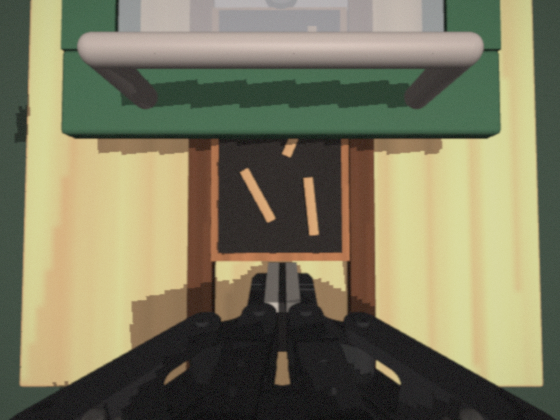

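The block moved about 49 mm, and its front edge shows under the panel near (280,12). I'll push again, harder, to confirm it is seated.

```bash
python3 - <<'E'
from h import *
for f in (12,20):
    r=move_l(W(-.06,0,.031),feed=.02,max_force=f); say((f,r)); 
    hold(.3); say('held')
snap('wrist','w2')
im=cv2.imread('pics/w2.png'); cv2.imwrite('pics/w2c.png',cv2.resize(im[:140,150:420],None,fx=2.9,fy=2.9,interpolation=2))
P,p,d=pts('w2')
for v in range(0,60,4): print(v,Jp(P[v,280]).round(4),p[v,280], Jp(P[v,250]).round(4),p[v,250])
E
```

```text
(12, True) 8.49 [-1.233e-01  1.000e-04  2.930e-02] [-0.3 -0.1  0.5] -0.0001 0.0
held 8.79 [-0.1237  0.      0.029 ] [ 0.5  0.  -0.7] -0.0001 0.0
(20, True) 9.57 [-1.233e-01  1.000e-04  2.700e-02] [-1.2  0.  -0.3] -0.0003 0.0
held 9.88 [-1.235e-01  1.000e-04  2.680e-02] [0.8 1.2 1.5] -0.0001 0.0
0 [-0.0077  0.0008  0.0569] [163 158 158] [-0.0077  0.0128  0.0568] [175 166 161]
4 [-0.0089  0.0008  0.0563] [158 155 159] [-0.0086  0.0129  0.0558] [152 151 153]
8 [-0.0108  0.0008  0.0566] [156 156 157] [-0.0104  0.0129  0.0561] [155 154 158]
12 [-0.0127  0.0008  0.057 ] [156 153 156] [-0.0119  0.0129  0.0559] [155 154 157]
16 [-0.0141  0.0008  0.0567] [156 156 156] [-0.0137  0.0128  0.0561] [155 153 156]
20 [-0.0155  0.0008  0.0565] [157 156 159] [-0.0165  0.0127  0.058 ] [157 156 157]
24 [-0.0425  0.0006  0.0977] [158 148 145] [-0.0429  0.0087  0.0984] [158 149 145]
28 [-0.0441  0.0006  0.0985] [191 175 166] [-0.0439  0.0087  0.0982] [192 178 169]
32 [-9.680e-02  1.000e-04  1.864e-01] [196 181 171] [-0.0458  0.0086  0.0996] [198 182 174]
36 [-0.0466  0.0005  0.0992] [211 194 185] [-0.0457  0.0088  0.0976] [208 191 183]
40 [-0.0471  0.0006  0.0981] [211 195 186] [-0.0478  0.0086  0.0994] [206 190 180]
44 [-0.0485  0.0005  0.0986] [190 176 167] [-0.0487  0.0086  0.099 ] [188 172 164]
48 [-0.049   0.0006  0.0976] [168 156 148] [-0.049   0.0088  0.0975] [171 158 151]
52 [-0.0496  0.0006  0.0966] [151 139 132] [-0.05    0.0088  0.0973] [152 141 134]
56 [-0.0504  0.0006  0.0959] [124 116 111] [-0.05    0.009   0.0951] [124 115 110]
```

View pics/w2c.png

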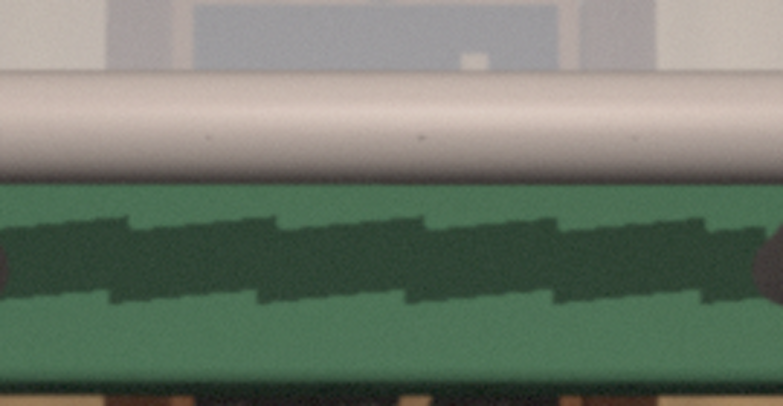

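```bash
python3 - <<'E'
from h import *
def ray(f,u,v,z0):
    z=np.load(f'pics/{f}.npz');K,T=z['K'],z['T'];r=T[:3,:3]@np.linalg.solve(K,[u,v,1.]);c=T[:3,3];return Jp(c+r*(z0-c[2])/r[2]).round(4)
p=np.load('pics/w0.npz')['p']
for v in range(12,54,2): print(v,p[v,262],p[v,300],ray('w0',280,v,.037)[0],ray('w0',280,v,.02)[0])
print('now rear edge (w2)',[ (v,ray('w2',250,v,.043)[0],np.load('pics/w2.npz')['p'][v,250].tolist()) for v in range(246,266,2)])
p=np.load('pics/w2.npz')['p']
print('front',[ (v,ray('w2',250,v,.043)[0],p[v,250].tolist(),p[v,225].tolist()) for v in range(0,10,1)])
P,pp,d=pts('w0')
Jq=np.dstack([(P[...,:2]-O)@RJ,P[...,2]])
m=(d>0)&(Jq[...,1]>.118)&(Jq[...,1]<.132)&(Jq[...,2]>.09)&(Jq[...,0]<.06)
print('ptr',m.sum(),Jq[m].mean(0),Jq[m].min(0),Jq[m].max(0))
E
```

```text
12 [214 203 194] [210 200 190] 0.0285 0.0401
14 [216 207 196] [212 202 193] 0.0264 0.0379
16 [214 204 195] [212 202 193] 0.0244 0.0357
18 [216 205 196] [210 200 192] 0.0223 0.0335
20 [213 203 195] [210 200 194] 0.0202 0.0313
22 [208 202 201] [208 203 202] 0.0181 0.0291
24 [206 201 201] [206 201 201] 0.0161 0.0269
26 [205 201 201] [204 199 200] 0.014 0.0248
28 [208 204 205] [206 203 205] 0.0119 0.0226
30 [204 200 199] [205 202 202] 0.0099 0.0204
32 [206 201 201] [206 202 202] 0.0078 0.0182
34 [200 196 196] [202 197 198] 0.0057 0.0161
36 [185 183 184] [185 181 184] 0.0037 0.0139
38 [182 180 183] [183 182 183] 0.0016 0.0117
40 [187 185 186] [185 182 184] -0.0005 0.0095
42 [184 182 184] [183 180 183] -0.0025 0.0074
44 [206 198 191] [204 195 191] -0.0046 0.0052
46 [213 202 191] [212 200 192] -0.0067 0.003
48 [201 186 176] [200 185 177] -0.0087 0.0009
50 [216 200 191] [218 202 192] -0.0108 -0.0013
52 [226 214 206] [227 216 208] -0.0128 -0.0035
now rear edge (w2) [(246, np.float64(-0.107), [50, 45, 44]), (248, np.float64(-0.1078), [43, 39, 37]), (250, np.float64(-0.1087), [50, 45, 43]), (25
[... 324 characters left out ...]
4(0.0018), [175, 166, 161], [174, 163, 160]), (1, np.float64(0.0014), [169, 161, 160], [166, 159, 158]), (2, np.float64(0.0009), [158, 153, 156], [161, 157, 158]), (3, np.float64(0.0005), [155, 154, 158], [152, 150, 152]), (4, np.float64(0.0), [152, 151, 153], [157, 153, 156]), (5, np.float64(-0.0004), [154, 153, 154], [157, 156, 157]), (6, np.float64(-0.0009), [157, 154, 156], [156, 154, 156]), (7, np.float64(-0.0013), [154, 155, 156], [156, 155, 157]), (8, np.float64(-0.0018), [155, 154, 158], [154, 154, 155]), (9, np.float64(-0.0022), [159, 155, 158], [156, 154, 156])]
ptr 823 [-0.03718464  0.12463577  0.12183219] [-0.0550975   0.11803659  0.10422925] [-0.00712937  0.13192189  0.12935069]
```

The block is seated. The stop face measures x≈0.006 and the block nose ≈0.0065, and it stayed rigid under 20 N. Next I'll grip the bar.

```bash
python3 - <<'E'
from h import *
P,pp,d=pts('w0'); Jq=np.dstack([(P[...,:2]-O)@RJ,P[...,2]])
m=(d>0)&(Jq[...,1]>.118)&(Jq[...,1]<.132)&(Jq[...,2]>.09)&(Jq[...,0]<.06)
a=np.hypot(Jq[...,2]-.055,.14-Jq[...,0]); m&=(a>.187)&(a<.203)
print('ptr',m.sum(),np.median(np.arctan2(Jq[m][:,2]-.055,.14-Jq[m][:,0]))-3.5/195)
move_l(W(-.16,0,.032),feed=.1)
move_l(W(-.17,0,.20),feed=.2)
gripper_to(.06)
c=[]
for y in(TH+np.pi/2,TH-np.pi/2):
    q=inverse_kinematics(W(-.045,0,.19),[np.pi,0,y]); print(y,q)
    if q is not None:c.append((abs(q-observe()['q']).max(),y))
y=min(c)[1]; print(y)
movep(W(-.045,0,.19),[np.pi,0,y]); say('above')
move_l(W(-.045,0,.076),feed=.08,max_force=8); say('at')
gripper_to(0.0,f_grip=60); say('grip')
snap('wrist','w3')
E
```

```text
ptr 290 0.3485910523724551
1.4607963267948965 [-8.86282295e-02  1.92946993e-01  1.63730705e+00 -4.44089210e-16
  1.31133861e+00  2.13717705e-02]
-1.6807963267948967 None
1.4607963267948965
above 13.45 [-0.0452  0.      0.19  ] [-0.2 -0.7 -0.5] 0.06 0.0
at 15.03 [-0.0445  0.      0.0767] [-0.1 -0.2  0.5] 0.0602 0.0
grip 15.55 [-0.0454  0.      0.0762] [-4.2 -0.3  4.4] 0.008 58.5
```

View pics/w3.png

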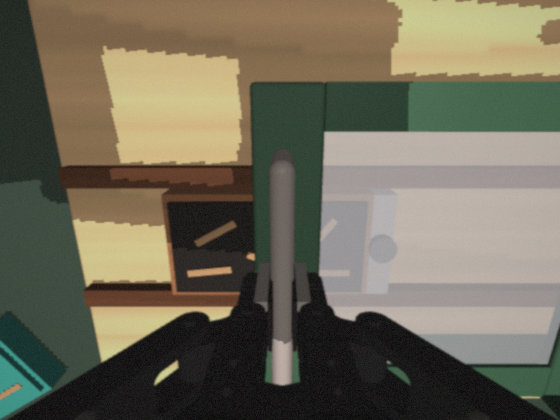

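Bar gripped between the pads; the block's front end meets the stop at about (370,245). Lifting along the arc to 0.352.

```bash
python3 - <<'E'
from h import *
b=lambda t:np.array([.14-.1893*np.cos(.2129+t),.055+.1893*np.sin(.2129+t)])
s=Jp(observe()['eef_pos']); off=s[[0,2]]-b(0)
for t in np.linspace(0,.352,8)[1:]:
    x,z=b(t)+off; move_l(W(x,0,z),feed=.05)
hold(.3); say('up')
snap('top','t2');snap('side','s2')
P,p,d=pts('t2'); Jq=np.dstack([(P[...,:2]-O)@RJ,P[...,2]]); hsv=cv2.cvtColor(p,cv2.COLOR_RGB2HSV)
# cover frame left member: y .065...0.085, green
m=(d>0)&(Jq[...,1]>.062)&(Jq[...,1]<.088)&(Jq[...,0]>-.05)&(Jq[...,0]<.10)&(Jq[...,2]>.06)
m2=(d>0)&(Jq[...,1]<-.062)&(Jq[...,1]>-.088)&(Jq[...,0]>-.05)&(Jq[...,0]<.10)&(Jq[...,2]>.06)
mp=(d>0)&(Jq[...,1]>.118)&(Jq[...,1]<.132)&(Jq[...,0]>-.05)&(Jq[...,0]<.08)&(Jq[...,2]>.065)
for n,k in(('covL',m),('covR',m2),('ptr',mp)):
    k=Jq[k]; a=np.polyfit(k[:,0],k[:,2],1)
    for _ in range(4):
        r=abs(k[:,2]-np.polyval(a,k[:,0])); kk=k[r<.005]; a=np.polyfit(kk[:,0],kk[:,2],1)
    print(n,len(kk),-np.arctan(a[0]),np.polyval(a,.14))
a=p.copy(); cv2.imwrite('pics/s2b.png',cv2.resize(cv2.imread('pics/s2.png')[150:330,130:370],(800,600),interpolation=2))
E
```

```text
up 18.29 [-0.0208  0.      0.1385] [-8.6  0.1 -6.4] 0.0079 58.5Traceback (most recent call last):
  File "<stdin>", line 14, in <module>
    raise TypeError("expected non-empty vector for x")
TypeError: expected non-empty vector for x
```

```bash
python3 - <<'E'
from h import *
cv2.imwrite('pics/s2b.png',cv2.resize(cv2.imread('pics/s2.png')[150:330,130:370],(800,600),interpolation=2))
for f in('t2','s2','s0'):
  P,p,d=pts(f); Jq=np.dstack([(P[...,:2]-O)@RJ,P[...,2]])
  for n,y0,y1 in(('covL',.062,.088),('covR',-.088,-.062),('ptr',.120,.130)):
    k=Jq[(d>0)&(Jq[...,1]>y0)&(Jq[...,1]<y1)&(Jq[...,0]>-.05)&(Jq[...,0]<.085)&(Jq[...,2]>.058)&(Jq[...,2]<.145)]
    if len(k)<40: print(f,n,len(k)); continue
    a=np.polyfit(k[:,0],k[:,2],1)
    for _ in range(4):
        kk=k[abs(k[:,2]-np.polyval(a,k[:,0]))<.006]; a=np.polyfit(kk[:,0],kk[:,2],1)
    print(f,n,len(k),len(kk),-np.arctan(a[0]),np.polyval(a,.14))
E
```

```text
t2 covL 0
t2 covR 0
t2 ptr 243 238 0.3551655784783616 0.05812972297231894
s2 covL 306 302 0.34264564335721065 0.061034592055145755
s2 covR 159 159 0.3478833323993206 0.05985104820007312
s2 ptr 196 188 0.3629388790563832 0.05659180828394867
s0 covL 331 328 0.0003674235031374383 0.06094000134469034
s0 covR 286 286 -0.0013896541129842634 0.06095006476026933
s0 ptr 209 207 0.36263114259644547 0.056161170052647404
```

View pics/s2b.png

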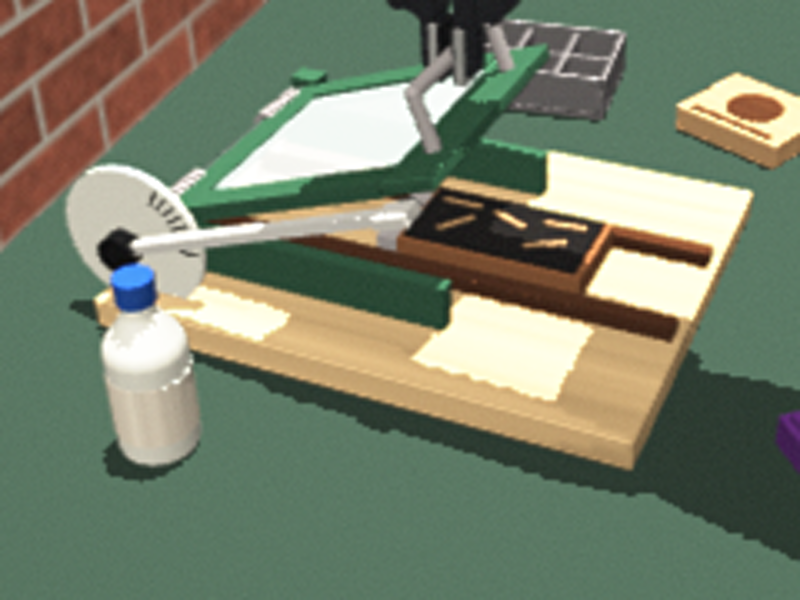

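The cover reads about 0.345 and the pointer about 0.355, and the side view shows the block against the stop bar near (395,235). I'll nudge the cover by 0.01, check it's steady, and hand in.

```bash
python3 - <<'E'
from h import *
s=Jp(observe()['eef_pos']); t=.2129+.352
move_l(W(s[0]+.0019*np.sin(t),0,s[2]+.0019*np.cos(t)),feed=.02)
hold(.5); say('a'); hold(1); say('b')
snap('side','s3'); P,p,d=pts('s3'); Jq=np.dstack([(P[...,:2]-O)@RJ,P[...,2]])
for y0,y1 in((.062,.088),(-.088,-.062),(.12,.13)):
    k=Jq[(d>0)&(Jq[...,1]>y0)&(Jq[...,1]<y1)&(Jq[...,0]>-.05)&(Jq[...,0]<.085)&(Jq[...,2]>.058)&(Jq[...,2]<.145)]
    a=np.polyfit(k[:,0],k[:,2],1)
    for _ in range(4):
        kk=k[abs(k[:,2]-np.polyval(a,k[:,0]))<.006]; a=np.polyfit(kk[:,0],kk[:,2],1)
    print(-np.arctan(a[0]))
    L=-np.arctan(a[0])
    if y0==.062: c=L
ok=abs(c-.355)<.03 and observe()['grasp_force']>30
print(ok)
if ok: print(job_done())
E
```

```text
a 19.18 [-0.0199  0.      0.1401] [-4.   0.7 -9. ] 0.0075 58.6
b 20.18 [-0.0199  0.      0.1401] [-5.5  0.5 -9.4] 0.0081 58.6
0.34948916784475936
0.3562443786744457
0.36350033726560577
True
the job is handed in; nothing more can be done
None
```

The job is handed in at about 20 s on the robot's clock: the block is seated against the stop, and the gripper is holding the cover at about 0.35 rad, with the pointer measured at about 0.355–0.36 rad.

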